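# Refill the bath doser

## Robot

A 6-joint arm with a two-finger parallel gripper is mounted at the origin on the work surface. World frame = base frame: x ahead of the robot, y to its left, z up, the work surface at z = 0. Lengths are in m, angles in rad, forces in N, time in s.
With the tool pointing down it reaches from about 0.225 to 0.875 m from the base axis. Payload 3.4 kg.
Tool frame: the origin (TCP) lies at the very end of the fingers, on their centre line; the grasp point (between the pads) lies 19 mm behind it; z points along the fingers, y is the direction in which the jaws open and shut (so a half turn about z gives the same grasp; the last joint's range is limited). The gripper opens to 85 mm and grips with 20 to 120 N. Pads are 22 mm wide; open, the fingers measure 114 mm over their backs; the gripper's body (76 mm by 85 mm) begins 54 mm behind the grasp point. The pads swing forward as they close: fully open they stand 13 mm farther back than shut.
Start: joints at [-1.302, 0.276, 1.505, -0, 1.361, -0.121], TCP at [0.219, -0.532, 0.231] pointing down, gripper open.
Joint ranges: [-2.89, 2.89], [-0.75, 2.08], [0.22, 2.7], [-1.18, 4.32], [0.11, 2.71], [-2.7, 2.7]. Speed limits (rad/s): [2.57, 2.57, 3.14, 3.14, 3.14, 3.14].

## Interface

Orientations are given as a 3x3 rotation matrix whose columns are the frame's x, y, z axes.
In Python, from plant import env gives the robot as it stands.
- The arm moves only by the shell command python3 -m creep 'ROWS' [FORCE]. ROWS is JSON, a list of rows, each a list of 7 numbers: the closure, from 0 (fully open) to 1 (shut), then the shift along the tool's x, y, z in m, then the turn, a rotation vector about the tool's x, y, z in rad. In form: [[gripper, x, y, z, rx, ry, rz], ...]. A call has 1 to 12 rows; each row is the pose to reach, as a shift and turn from the pose commanded when the call began, along the tool's axes at that moment; what a row does not reach only later rows make up. A row lasts 1/8 s, in which the tool goes at most 62.5 mm and 10.7 degrees, less where a joint would pass 70% of its speed; a pose out of reach is approached as far as the arm can. A call with a gripper value outside its range is refused whole. The fingers move at their own pace and stop on an object; FORCE is the grip in N (left out, the last holds). Time passes only in rows, so rows that repeat a pose let the fingers close. It gives the time, the measured TCP pose, the force and the opening at its end, in the units of the state.
- env.get_obs(): the state, without advancing time (a new reading comes with each control period).
- env.snapshot(name): name is "scene" or "top" or "wrist"; returns a dict with "img" (400x640x3 uint8, red, green, blue), "camera_matrix" (3x3 intrinsics, pixels), "camera_from_world" (4x4, takes a point from world to camera coordinates). Camera axes: x right, y down, z forward; pixel columns grow to the right and rows downward; lengths in m; the calibration is good to about 2 mm. A picture is of the moment at which its call begins. There is no depth.
- env.finish_job(): hands the job in, once; it reports no verdict.
Trained networks look in a picture, given as the dict that the camera call returned (one of the last four; its "shot" number tells which), for a name from the list of things; names that differ only in an ending like _2 or _b are one class to them, and where a whole thing is asked for, a point or a joint stands for the part that bears it (a point fixed in the world has none). Each returns a list of dicts, best first, with "p" (0 to 1); they miss things now and then, are a little off and sometimes report something else, mostly with a low value. They report only what shows in the picture. A call takes as long as a camera call. They do not tell look-alikes from the thing itself.
- env.recognise(picture, name): "uv" ([column, row] in pixels, amid what is visible of it).
- env.outline_of(picture, name): "pixels" (400x640 bool, what is visible of it) and "uv" ([column, row] in pixels, amid what is visible of it).
The state is a dict: "clock": time; "joint_pos": joint angles; "dq": joint speeds; "joint_efforts": joint torques, N m; "tcp_pos": TCP position; "tcp_rot": TCP orientation; "force": force on the tool from outside, world axes, zero at the start; "moment": the same for the moment, N m; "width": opening from 0.0 (shut) to 1.0 (fully open).
Only numpy, scipy, OpenCV 4.12 (cv2) and the standard library are available. Lean on these libraries where they do the work, as an engineer would, in place of code of your own. Each camera call takes 0.05 s, during which the arm holds its last target. There are 200 camera calls.

## Task

Take the grey refill cartridge from the chrome shelf and plug it fully home, shoulder down on the sloping face, in the doser's socket; then turn the doser's dial so that its nose points to the mark with three pips. Leave the bottle, egg cup, tin and comb where they stand.

Things in the scene. Friction and masses are not known exactly. Their poses are not given: they have to be found in the camera images.
- cartridge: Refill cartridge, plastic, loose, 110 mm tall, standing on its plug on the chrome shelf. Plug: 44 mm (x) by 32 mm (y), 45 mm long. Grip head above it: 58 mm (x) by 42 mm (y), from 45 to 110 mm up; its underside is a shoulder all round. Origin: centre of the plug's underside; z up through the head. Half a turn about z gives the same shape
- doser: Doser, fixed, white, on a chrome base of 120 by 260 mm. Its face, 130 mm (up the slope) by 280 mm, slopes 25 degrees, low edge on the far side, away from the robot; face centre 89 mm, upper edge 117 mm above the table. Facing the face, the socket is on its right half, the dial on its left, 135 mm apart. Origin: centre of the underside; x towards the high edge, y to the dial side, z vertical
- socket_mouth (a point): Centre of the socket's mouth in the sloping face. z points square out of the face (25 degrees from vertical, leaning away from the robot), x up the slope, y along the face towards the dial. The hole is 47 mm (x) by 35 mm (y), 52 mm deep, with a 3 mm chamfered lip: 1.5 mm play on each side of the plug
- socket_home (a point): Point in the socket, 45 mm below the mouth along the hole's axis, where the origin of the cartridge lies when its shoulder rests on the face. Same axes as socket_mouth
- dial (a joint): Angle of the dial, rad, growing clockwise as seen by someone looking at the face. 0 at the one-pip mark, 0.698 at two pips, 1.396 at three pips, 2.094 at four pips; stops at 0 and 2.1. It stays where it is left
- dial_grip (a point): On the dial's axis, 30 mm above the face; turns with the dial. z square out of the face, x along the bar to its pointed nose. Bar 55 mm long (33 mm to the nose), white line on top towards the nose, 14 mm thick (y), from 11 to 41 mm above the face, on a disc of 70 mm diameter. The marks (rows of 1, 2, 3, 4 small black pips, clockwise) stand round the disc on its upper side, 40 degrees apart
- shelf: Chrome suction shelf, fixed; deck 180 mm (x) by 400 mm (y), its top 30 mm above the table. Origin: centre of its underside
- pump_bottle: Bystander: amber glass bottle with steel pump, 56 mm diameter, 125 mm tall, spout reaching 38 mm to its -x; stands on the shelf. Origin: centre of its underside
- egg_cup: Bystander: ceramic egg cup, 50 mm diameter, 61 mm tall, stands on the shelf. Origin: centre of its underside
- travel_tin: Bystander: flat aluminium tin, 77 by 107 by 36 mm, on the table behind. Origin: centre of its underside
- comb: Bystander: wooden comb, 150 mm (x) by 43 mm, 8 mm thick, lying flat on the table behind. Origin: near its centre, at its underside
There are look-alikes about, which are no part of the job. Leave any yellow look-alike of the cartridge alone.

How it is judged:
By the outcome, as a careful person would: the job done as asked, in the order asked, and still so for the second after the job is handed in, with the robot touching nothing.
It also fails if it takes over 67 s, if anything falls off the work surface, if the arm or the gripper's body presses on something with over 40 N, if the wrist force passes 120 N, or if a joint passes its speed limit or range.

## Working session

There is one attempt and no reset: what is moved stays moved. The work goes in short steps, Python scripts to look and compute and a shell command to move; the robot and the scene stay as the last step left them, time stands still between calls to the robot, and variables do not carry over. Pictures are saved under pics/ and viewed, about 8 in all and at most 12, crops included, and the job is handed in when it is done.

```bash
mkdir -p pics; cat > h.py <<'E'
import numpy as np, cv2
from plant import env
def save(s,name,crop=None,k=1):
    im=s["img"][...,::-1]
    if crop: c0,r0,c1,r1=crop; im=im[r0:r1,c0:c1]
    if k!=1: im=cv2.resize(im,None,fx=k,fy=k,interpolation=cv2.INTER_CUBIC)
    cv2.imwrite("pics/"+name,im)
def proj(s,P):
    P=np.atleast_2d(P);T=s["camera_from_world"];q=(T[:3,:3]@P.T).T+T[:3,3]
    q=(s["camera_matrix"]@q.T).T; return q[:,:2]/q[:,2:]
def ray(s,uv):
    T=s["camera_from_world"];R=T[:3,:3];d=R.T@np.linalg.inv(s["camera_matrix"])@np.array([uv[0],uv[1],1.])
    return -R.T@T[:3,3],d
def onz(s,uv,z):
    c,d=ray(s,uv);return c+d*(z-c[2])/d[2]
E
python3 - <<'E'
from h import *
np.set_printoptions(precision=3,suppress=True)
a=env.snapshot("scene");b=env.snapshot("top")
save(a,"scene.png");save(b,"top.png")
for n,s in (("scene",a),("top",b)):
    c=ray(s,(320,200));print(n,c,s["camera_matrix"][0,0])
    for k in ("cartridge","doser","socket_mouth","dial_grip","shelf","dial"):
        try:print(k,[(np.round(d["uv"]),round(d["p"],2)) for d in env.recognise(s,k)])
        except Exception as e:print(k,e)
o=env.get_obs();print(o["clock"],o["tcp_pos"],o["tcp_rot"],o["force"])
E
```

```text
scene (array([1.396, 0.021, 1.003]), array([-0.67 , -0.016, -0.742])) 475.63015274156925
cartridge [(array([301., 198.]), 0.75), (array([270., 158.]), 0.57)]
doser [(array([393., 198.]), 0.93)]
socket_mouth [(array([396., 196.]), 0.79)]
dial_grip [(array([380., 211.]), 0.93)]
shelf [(array([259., 216.]), 0.88)]
dial [(array([386., 206.]), 0.86)]
top (array([0.349, 0.019, 1.081]), array([ 0.229,  0.004, -0.973])) 478.0188463778423
cartridge [(array([400., 302.]), 0.79), (array([351., 202.]), 0.66)]
doser [(array([236., 228.]), 0.95), (array([251., 191.]), 0.39)]
socket_mouth [(array([234., 221.]), 0.96)]
dial_grip [(array([251., 194.]), 0.76)]
shelf [(array([408., 233.]), 0.72)]
dial [(array([251., 189.]), 0.68), (array([350., 203.]), 0.67), (array([349., 146.]), 0.37)]
0.7 [ 0.219 -0.532  0.231] [[ 0.925  0.38   0.   ]
 [ 0.38  -0.925 -0.   ]
 [ 0.     0.    -1.   ]] [0.522 0.686 0.446]
```

```bash
ls; python3 -c "
import cv2,numpy as np
a=cv2.imread('pics/scene.png');b=cv2.imread('pics/top.png')
cv2.imwrite('pics/both.png',np.vstack([a,b])[:, :])"
```

```text
h.py
pics
```

View pics/scene.png

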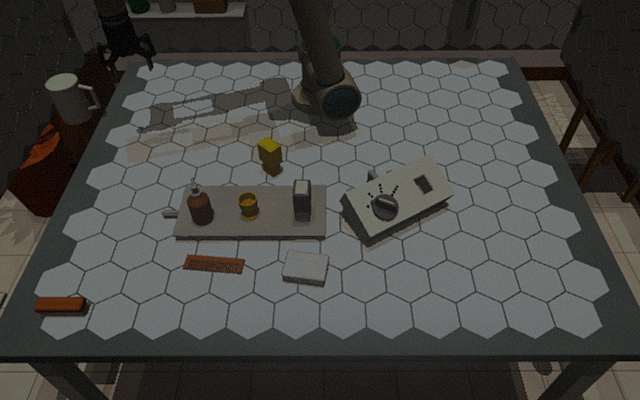

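View pics/top.png

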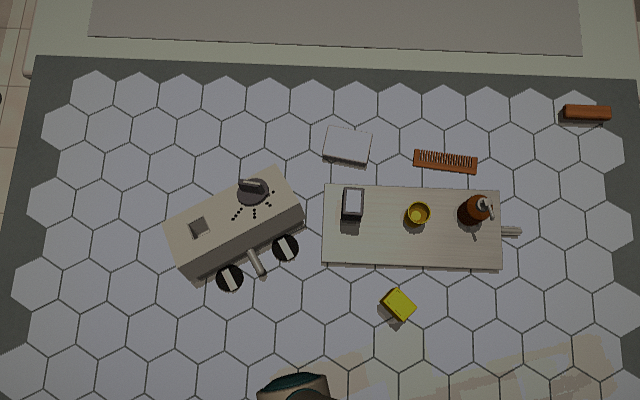

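The scene shows the grey cartridge on the shelf at scene (301,198) / top (352,203). The yellow look-alike is off the shelf at scene (270,155) / top (399,303), so grey on the shelf fits. The doser's socket is at top (199,227) and its dial at (252,190). I'll confirm in one enlarged crop.

```bash
python3 - <<'E'
from h import *
np.set_printoptions(precision=4,suppress=True)
b=env.snapshot("top");a=env.snapshot("scene")
save(b,"c1.png",(150,150,400,310),3.2)
for n,s in (("top",b),("scene",a)):
  for k in ("cartridge","doser","socket_mouth","dial_grip"):
    for d in env.outline_of(s,k)[:2]:
        m=d["pixels"].astype(np.uint8);cs,_=cv2.findContours(m,cv2.RETR_EXTERNAL,cv2.CHAIN_APPROX_NONE)
        c=max(cs,key=cv2.contourArea);p=cv2.approxPolyDP(c,3,True)[:,0]
        print(n,k,round(d["p"],2),m.sum(),np.round(d["uv"]),p.tolist())
E
```

```text
top cartridge 0.82 702 [348. 204.] [[346, 187], [341, 219], [359, 221], [363, 190]]
top cartridge 0.79 730 [400. 306.] [[394, 288], [380, 302], [398, 321], [404, 321], [416, 307]]
top doser 0.72 10477 [237. 226.] [[275, 164], [161, 223], [175, 264], [189, 280], [215, 274], [220, 289], [233, 291], [239, 287], [242, 274], [232, 264], [244, 256], [250, 258], [262, 276], [265, 270], [255, 254], [257, 249], [271, 243], [278, 259], [294, 257], [297, 246], [288, 233], [301, 225], [304, 215]]
top socket_mouth 0.61 8477 [231. 219.] [[276, 165], [163, 223], [176, 265], [187, 279], [304, 217]]
top dial_grip 0.66 741 [254. 194.] [[263, 180], [241, 179], [238, 200], [247, 206], [264, 200], [268, 188]]
scene cartridge 0.93 741 [271. 156.] [[266, 137], [256, 148], [263, 170], [273, 177], [280, 171], [280, 146]]
scene cartridge 0.81 693 [300. 198.] [[295, 180], [293, 210], [297, 221], [307, 222], [309, 181]]
scene doser 0.82 5742 [391. 196.] [[429, 154], [380, 176], [370, 170], [365, 184], [349, 188], [340, 198], [344, 217], [363, 243], [429, 212], [454, 194]]
scene doser 0.38 738 [197. 209.] [[192, 178], [188, 207], [193, 222], [204, 225], [212, 218], [210, 206]]
scene socket_mouth 0.95 5213 [396. 197.] [[429, 155], [340, 197], [339, 202], [362, 241], [391, 229], [452, 193]]
scene dial_grip 0.6 592 [384. 210.] [[378, 195], [371, 201], [373, 213], [383, 221], [391, 220], [397, 213], [396, 200], [390, 195]]
```

View pics/c1.png

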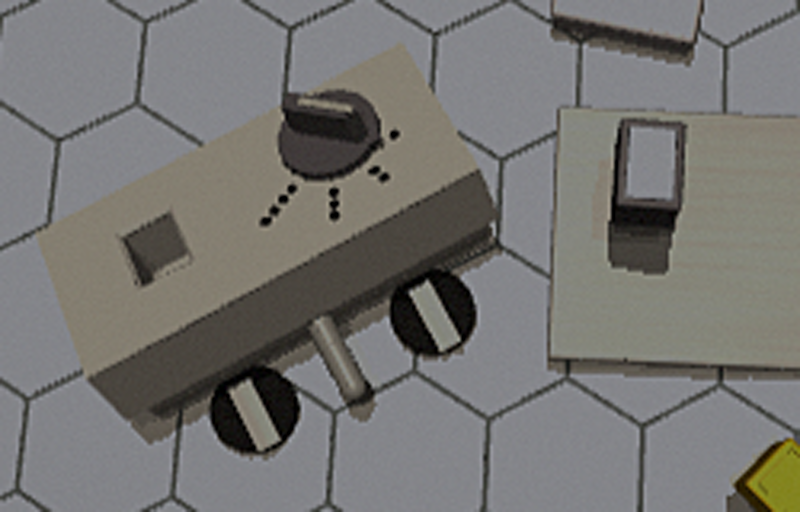

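The crop confirms it: the grey cartridge stands on the shelf at crop (650,165). The dial's nose is towards one pip, with three pips at (335,205) and the socket at (155,247). Next I fit poses.

```bash
cat >> h.py <<'E'
from scipy.optimize import least_squares
from scipy.spatial.transform import Rotation as Rt
def Rz(a): return Rt.from_euler('z',a).as_matrix()
t=np.deg2rad(25);c,sn=np.cos(t),np.sin(t)
FACE=np.array([[c,0,-sn],[0,1,0],[sn,0,c]]).T.copy()  # rows->cols below
FACE=np.column_stack([[c,0,sn],[0,1,0],[-sn,0,c]])   # in doser frame: x up slope, z out
def doser(p,pt): # face-frame points -> world
    return np.array([p[0],p[1],0])+(Rz(p[2])@(np.array([0,0,.089])[:,None]+FACE@np.atleast_2d(pt).T)).T
def rows(P,R,o=None): # target tool pose -> shift, rotvec in current tool axes
    o=o or env.get_obs();A=o["tcp_rot"];
    return A.T@(P-o["tcp_pos"]),Rt.from_matrix(A.T@R).as_rotvec()
E
python3 - <<'E'
from h import *
np.set_printoptions(precision=4,suppress=True)
b=env.snapshot("top");a=env.snapshot("scene")
# face corners (x up slope,y dial side)
X=.065;Y=.14
F=np.array([[-X,Y,0],[-X,-Y,0],[X,-Y,0],[X,Y,0]])
T=np.array([[275.6,163.1],[161.9,222.8],[178.1,268.1],[299.4,203.1]])
S=np.array([[362.5,235],[453,193],[429,154.5],[340,198]])
def f(p,u=1):
    r=(proj(b,doser(p,F))-T).ravel()
    return np.r_[r,(proj(a,doser(p,F))-S)[1:].ravel()*u]
for u in (0,1):
    best=min((least_squares(f,[.45,.2,y],args=(u,),loss='soft_l1') for y in (np.pi+.4,np.pi-.4)),key=lambda r:r.cost)
    print("doser",best.x,best.cost);print(f(best.x,1).round(1))
p=best.x;np.save("doser.npy",p)
# cartridge head top
m=env.outline_of(b,"cartridge")[0]
C=np.array([[622,120],[685,122],[677,210],[613,207]])/3.2+[150,150]
W=np.array([onz(b,q,.14) for q in C]);print(W,np.linalg.norm(np.diff(W[[0,1,2,3,0]],axis=0),axis=1),W.mean(0))
M=a["camera_matrix"]
# socket hole corners in crop
H=np.array([[120,237],[173,211],[190,262],[140,286]])/3.2+[150,150]
h=np.array([[-.0235,.0175],[-.0235,-.0175],[.0235,-.0175],[.0235,.0175]])
n=doser(p,[[0,0,0]])[0];N=Rz(p[2])@FACE
for q in H:
    c0,d=ray(b,q);w=c0+d*((n-c0)@N[:,2])/(d@N[:,2]);print("hole",N.T@(w-n))
print("N",N,n)
E
```

```text
doser [0.5459 0.2131 3.69  ] 1.0819923646288994
[ 0.4 -0.1 -0.5  0.  -0.7  0.5  1.  -0.5  1.8 -0.2  0.5 -1.9  4.1 -6. ]
doser [0.5465 0.212  3.6917] 10.960901634291096
[ 0.9 -0.4  0.1 -0.1 -0.   0.2  1.5 -0.9  1.4 -0.1 -0.  -1.8  3.6 -5.7]
[[ 0.5985 -0.026   0.14  ]
 [ 0.5989 -0.0661  0.14  ]
 [ 0.5416 -0.0622  0.14  ]
 [ 0.5418 -0.022   0.14  ]] [0.0401 0.0574 0.0402 0.0568] [ 0.5702 -0.0441  0.14  ]
hole [-0.0273 -0.0907 -0.    ]
hole [-0.0257 -0.0521 -0.    ]
hole [ 0.0199 -0.0551 -0.    ]
hole [ 0.018  -0.0903 -0.    ]
N [[-0.7726  0.5228  0.3603]
 [-0.4738 -0.8524  0.221 ]
 [ 0.4226  0.      0.9063]] [0.5465 0.212  0.089 ]
```

```bash
python3 - <<'E'
from h import *
R=Rz(-.068)@np.diag([1,-1,-1]);print(rows(np.array([.5702,-.0441,.235]),R))
E
```

```text
(array([ 0.51066055, -0.3175756 , -0.0036979 ]), array([ 5.47480238e-05, -3.98089184e-05,  4.57765024e-01]))
```

```bash
python3 -m creep '[[0,0.05,-0.03,-0.02,0,0,0.05],[0,0.1,-0.062,-0.02,0,0,0.1],[0,0.15,-0.093,-0.02,0,0,0.15],[0,0.2,-0.125,-0.02,0,0,0.2],[0,0.25,-0.155,-0.02,0,0,0.25],[0,0.3,-0.187,-0.02,0,0,0.3],[0,0.35,-0.218,-0.02,0,0,0.35],[0,0.4,-0.249,-0.02,0,0,0.4],[0,0.45,-0.28,-0.02,0,0,0.458],[0,0.51,-0.3175,-0.004,0,0,0.458],[0,0.5107,-0.3176,-0.004,0,0,0.458],[0,0.5107,-0.3176,-0.004,0,0,0.458]]'
python3 - <<'E'
from h import *
w=env.snapshot("wrist");save(w,"w1.png")
np.set_printoptions(precision=4,suppress=True)
o=env.get_obs();print(o["clock"],o["tcp_pos"],o["tcp_rot"],o["joint_pos"])
print(ray(w,(320,200)))
for d in env.outline_of(w,"cartridge")[:2]:print(d["p"],d["uv"],cv2.boundingRect(d["pixels"].astype(np.uint8)))
R=Rz(-.068);q=np.array([[x,y,0] for x,y in((.029,.021),(.029,-.021),(-.029,-.021),(-.029,.021))])
print(proj(w,np.array([.5702,-.0441,.14])+(R@q.T).T))
E
```

```text
clock: 2.85
tcp_pos: [0.5701, -0.0437, 0.2349]
tcp_rot: [[0.998, -0.066, -0.001], [-0.066, -0.998, -0.001], [-0.001, 0.001, -1.0]]
force: [-0.7, 0.4, 0.5]
width: 0.998
2.9 [ 0.5698 -0.0446  0.2352] [[ 0.9977 -0.0679 -0.0008]
 [-0.0679 -0.9977 -0.0009]
 [-0.0007  0.001  -1.    ]] [-0.1992  0.2689  1.505  -0.0011  1.3682  1.4398]
(array([ 0.6541, -0.049 ,  0.3765]), array([-0.3298,  0.0119, -0.944 ]))
0.91 [320.2, 185.0] (292, 146, 54, 83)
0.72 [399.1, 323.2] (382, 280, 44, 86)
[[290.2132 165.7675]
 [345.3034 165.7807]
 [343.2274 234.8664]
 [292.1271 234.8773]]
```

View pics/w1.png

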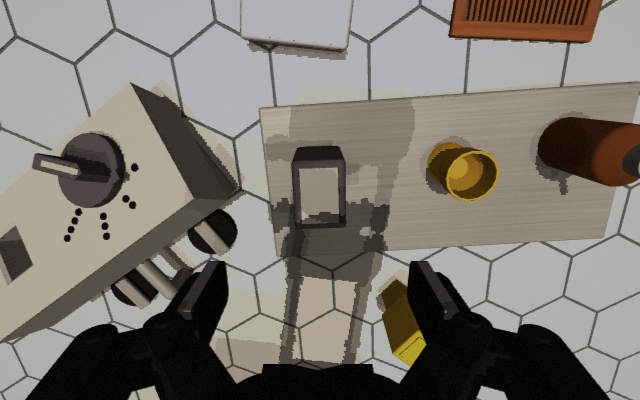

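The wrist view shows the cartridge top at cols 292–346, rows 161–230. The prediction was 165–235, so x is about 3 mm further. Going down to grasp, then lifting a little.

```bash
python3 -m creep '[[0,0.003,0.001,0.05,0,0,0],[0,0.003,0.001,0.1,0,0,0],[0,0.003,0.001,0.125,0,0,0],[0,0.003,0.001,0.14,0,0,0],[0,0.003,0.001,0.14,0,0,0],[1,0.003,0.001,0.14,0,0,0],[1,0.003,0.001,0.14,0,0,0],[1,0.003,0.001,0.14,0,0,0],[1,0.003,0.001,0.14,0,0,0],[1,0.003,0.001,0.14,0,0,0],[1,0.003,0.001,0.14,0,0,0],[1,0.003,0.001,0.14,0,0,0]]' 60
python3 -m creep '[[1,0,0,-0.03,0,0,0],[1,0,0,-0.08,0,0,0],[1,0,0,-0.13,0,0,0],[1,0,0,-0.19,0,0,0],[1,0,0,-0.19,0,0,0],[1,0,0,-0.19,0,0,0]]' 60
python3 - <<'E'
from h import *
np.set_printoptions(precision=4,suppress=True)
w=env.snapshot("wrist");save(w,"w2.png");b=env.snapshot("top");save(b,"t2.png")
o=env.get_obs();print(o["clock"],o["tcp_pos"],o["tcp_rot"],o["width"],o["force"])
p=np.load("doser.npy")
for n,v in (("sock",[-.004,-.072,0]),("dial",[0,.063,.03])):print(n,doser(p,v),proj(b,doser(p,v)),proj(w,doser(p,v)))
E
python3 -c "
import cv2
import numpy as np
a=cv2.imread('pics/w2.png');b=cv2.imread('pics/t2.png')
cv2.imwrite('pics/m2.png',np.hstack([cv2.resize(a[:,:400],None,fx=1,fy=1),cv2.resize(b[150:310,150:310],(400,400))]))"
```

```text
clock: 4.45
tcp_pos: [0.5743, -0.0454, 0.0967]
tcp_rot: [[0.998, -0.068, 0.003], [-0.068, -0.998, -0.001], [0.003, 0.001, -1.0]]
force: [0.4, -0.1, 5.9]
width: 0.488
clock: 5.2
tcp_pos: [0.5724, -0.045, 0.2845]
tcp_rot: [[0.998, -0.068, -0.001], [-0.068, -0.998, 0.0], [-0.001, -0.0, -1.0]]
force: [0.3, 0.5, -2.0]
width: 0.49
5.3 [ 0.5719 -0.045   0.2831] [[ 0.9977 -0.0681 -0.0042]
 [-0.0681 -0.9977  0.0007]
 [-0.0042 -0.0005 -1.    ]] 0.4880034074537654 [ 0.3218 -0.049  -1.0557]
sock [[0.5119 0.2753 0.0873]] [[198.6402 227.6157]] [[ 50.2723 238.5098]]
dial [[0.5902 0.1649 0.1162]] [[251.9824 190.3859]] [[108.1615 174.2711]]
```

View pics/m2.png

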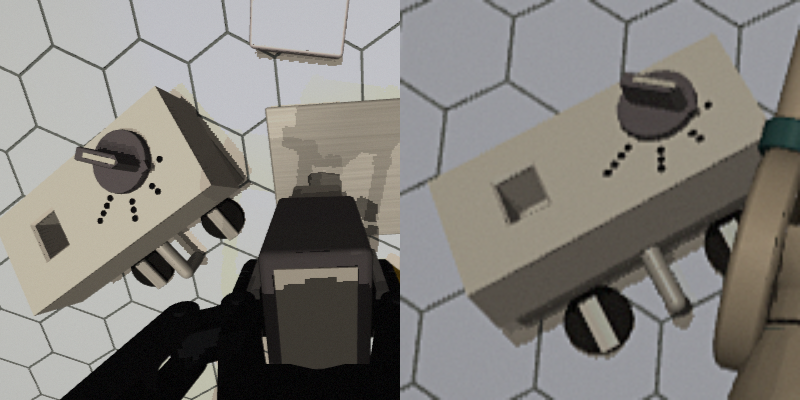

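```bash
python3 - <<'E'
from h import *
np.set_printoptions(precision=4,suppress=True)
p=np.load("doser.npy");N=Rz(p[2])@FACE;R=np.column_stack([-N[:,0],N[:,1],-N[:,2]])
o=env.get_obs();w=env.snapshot("wrist")
# grasp offset: head far top edge & shoulder edge in wrist image, tool frame
o["tcp_rot"]=Rz(-.068)@np.diag([1,-1,-1]);A=o["tcp_rot"]
for e in (-.003,0,.003):
  pts=np.array([[.029+e,-.021,-.0433],[.029+e,.021,-.0433],[.029+e,-.021,.0217],[.029+e,.021,.0217],[.022+e,0,.0667]])
  print(e,proj(w,env.get_obs()["tcp_pos"]+(A@pts.T).T).round(1).tolist())
print(rows(doser(p,[.056,-.072,.127])[0],R,o))
E
```

```text
-0.003 [[258.4, 263.7], [377.4, 263.6], [279.2, 201.6], [356.0, 201.5], [317.5, 189.1]]
0 [[257.9, 256.2], [377.9, 256.0], [279.0, 196.4], [356.2, 196.3], [317.5, 184.9]]
0.003 [[257.4, 248.5], [378.4, 248.4], [278.8, 191.2], [356.4, 191.1], [317.5, 180.7]]
(array([-0.0822, -0.315 ,  0.0554]), array([-0.1348, -0.4223, -0.6082]))
```

```bash
python3 -m creep '[[1,-0.01,-0.04,0,-0.016,-0.05,-0.073],[1,-0.02,-0.08,0,-0.033,-0.1,-0.147],[1,-0.03,-0.12,0,-0.05,-0.156,-0.225],[1,-0.04,-0.16,0,-0.068,-0.212,-0.305],[1,-0.05,-0.2,0,-0.085,-0.267,-0.385],[1,-0.06,-0.24,0.01,-0.102,-0.32,-0.46],[1,-0.07,-0.28,0.03,-0.12,-0.375,-0.54],[1,-0.082,-0.315,0.055,-0.1348,-0.4223,-0.6082],[1,-0.0822,-0.315,0.0554,-0.1348,-0.4223,-0.6082],[1,-0.0822,-0.315,0.0554,-0.1348,-0.4223,-0.6082],[1,-0.0822,-0.315,0.0554,-0.1348,-0.4223,-0.6082]]' 60
python3 - <<'E'
from h import *
np.set_printoptions(precision=4,suppress=True)
w=env.snapshot("wrist");save(w,"w3.png")
np.savez("w3",K=w["camera_matrix"],T=w["camera_from_world"])
o=env.get_obs();print(o["clock"],o["tcp_pos"],o["width"],o["joint_pos"])
p=np.load("doser.npy");N=Rz(p[2])@FACE;R=np.column_stack([-N[:,0],N[:,1],-N[:,2]])
print(rows(doser(p,[.056,-.072,.127])[0],R))
print(proj(w,doser(p,[[-.004,-.072,0],[-.0275,-.072-.0175,0],[-.0275,-.0545,0],[.0195,-.0545,0],[.0195,-.0895,0]])))
E
```

```text
clock: 6.72
tcp_pos: [0.5131, 0.2735, 0.2306]
tcp_rot: [[0.774, 0.521, -0.359], [0.472, -0.853, -0.22], [-0.421, 0.001, -0.907]]
force: [0.6, 0.9, -1.0]
width: 0.484
6.775 [0.5131 0.2735 0.2308] 0.485831075058645 [ 0.4077  0.5373  1.1681 -0.0623  1.8665  1.4253]
(array([ 0.0005, -0.0021,  0.0031]), array([-0.0002, -0.0017, -0.0021]))
[[314.4979 120.0281]
 [292.7933  90.4289]
 [335.8533  90.284 ]
 [334.9935 147.9785]
 [294.3343 148.1122]]
```

View pics/w3.png

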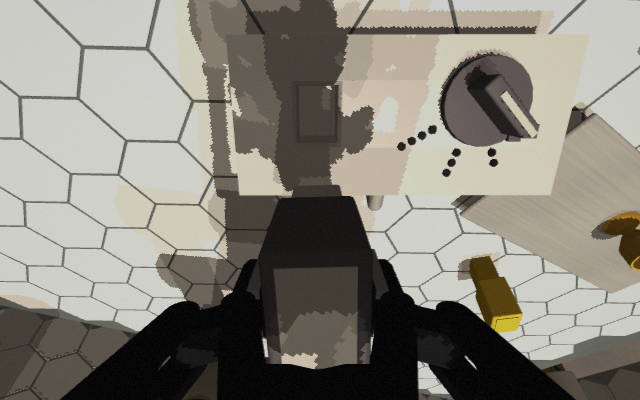

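The hole shows at cols ~296–340, rows ~83–140, against a prediction of 293–336 and 90–148. The dial's nose points lower right, towards the hidden one-pip mark. I'll enlarge the hole to measure it.

```bash
python3 - <<'E'
import cv2,numpy as np
a=cv2.imread('pics/w3.png')
c=a[65:215,255:380];c=cv2.convertScaleAbs(c,alpha=1.8,beta=-20)
c=cv2.resize(c,None,fx=4,fy=4,interpolation=cv2.INTER_CUBIC)
for i in range(0,125,10):cv2.putText(c,str(255+i),(i*4,8),0,.3,(0,0,255));cv2.line(c,(i*4,10),(i*4,14),(0,0,255))
for i in range(0,150,10):cv2.putText(c,str(65+i),(0,i*4+4),0,.3,(0,0,255))
d=a[30:190,430:600];d=cv2.resize(d,None,fx=2,fy=2,interpolation=cv2.INTER_CUBIC)
o=np.zeros((600,800,3),np.uint8);o[:600,:500]=c[:600];o[:300,500:]=d[:300,:300]
cv2.imwrite('pics/c3.png',o)
E
```

```text
(no output)
```

View pics/c3.png

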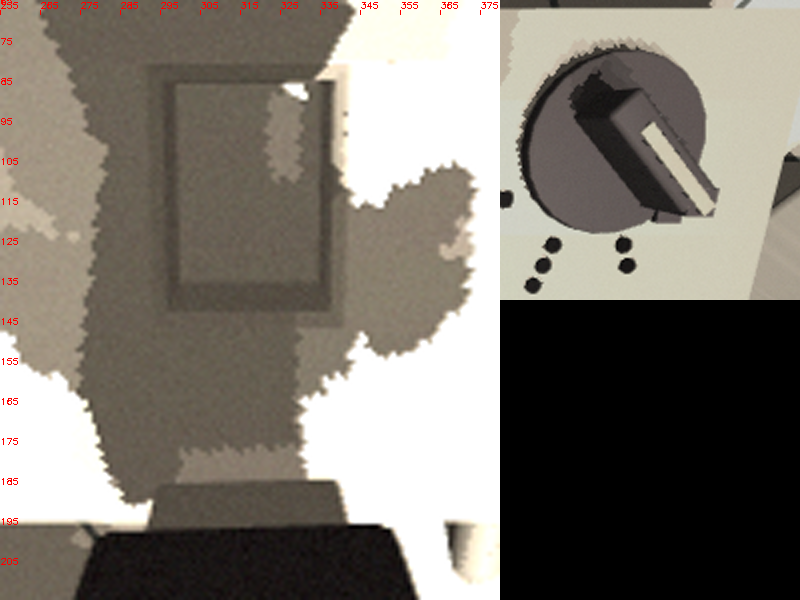

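```bash
cat >> h.py <<'E'
def hit(s,uv,p,z=0.):
    n=doser(p,[0,0,z])[0];N=Rz(p[2])@FACE;c0,d=ray(s,uv);w=c0+d*((n-c0)@N[:,2])/(d@N[:,2])
    return N.T@(w-doser(p,[0,0,0])[0])
E
python3 - <<'E'
from h import *
np.set_printoptions(precision=4,suppress=True)
p=np.load("doser.npy");z=np.load("w3.npz");s={"camera_matrix":z["K"],"camera_from_world":z["T"]}
N=Rz(p[2])@FACE;o=env.get_obs();A=o["tcp_rot"];P=o["tcp_pos"]
print("f",z["K"][0,0])
q=[hit(s,u,p) for u in ((292,81),(341.7,81),(341.7,146.5),(292,146.5))];print(np.array(q))
q2=[hit(s,u,p,-.003) for u in ((296.3,85),(338.2,85),(338.2,142.7),(296.3,142.7))];print(np.array(q2))
m=np.mean(q,0);m2=np.mean(q2,0);print("hole",m,m2)
print("face corners",[hit(s,u,p) for u in ((227,35),(590,35),(550,195),(237,195))])
S=doser(p,[*m[:2],0])[0];print("in tool",A.T@(S-P))
for e in (-.002,0,.002):print(e,proj(s,P+(A@np.array([[.022+e,-.016,.0667],[.022+e,.016,.0667],[.029+e,-.021,.0217],[.029+e,.021,.0217]]).T).T).round(1).tolist())
print("disc",hit(s,(487.5,98),p,.011))
E
```

```text
f 316.8198906858695
[[-0.0347 -0.0899 -0.    ]
 [-0.0346 -0.0499  0.    ]
 [ 0.0182 -0.0488 -0.    ]
 [ 0.0181 -0.0915  0.    ]]
[[-0.0317 -0.0867 -0.003 ]
 [-0.0316 -0.0525 -0.003 ]
 [ 0.0154 -0.0516 -0.003 ]
 [ 0.0153 -0.0879 -0.003 ]]
hole [-0.0082 -0.07   -0.    ] [-0.0081 -0.0697 -0.003 ]
face corners [array([-0.0681, -0.1391, -0.    ]), array([-0.0673,  0.1411,  0.    ]), array([ 0.0628,  0.1407, -0.    ]), array([ 0.0618, -0.1425,  0.    ])]
in tool [ 0.0646 -0.0002  0.1302]
-0.002 [[294.0, 188.6], [340.4, 188.5], [278.8, 200.7], [355.6, 200.6]]
0 [[293.9, 185.8], [340.5, 185.7], [278.7, 197.2], [355.8, 197.1]]
0.002 [[293.8, 183.0], [340.6, 182.9], [278.6, 193.7], [355.9, 193.6]]
disc [-0.0214  0.0642  0.011 ]
```

```bash
python3 -m creep '[[1,0.03,0,0,0,0,0],[1,0.064,0.0002,0,0,0,0],[1,0.0642,0.0002,0.025,0,0,0],[1,0.0642,0.0002,0.045,0,0,0],[1,0.0642,0.0002,0.055,0,0,0],[1,0.0642,0.0002,0.055,0,0,0],[1,0.0642,0.0002,0.055,0,0,0]]' 60
python3 - <<'E'
from h import *
np.set_printoptions(precision=4,suppress=True)
w=env.snapshot("wrist");save(w,"w4.png",(240,110,400,230),5)
np.savez("w4",K=w["camera_matrix"],T=w["camera_from_world"])
P0=np.array([.5131,.2735,.2308]);o=env.get_obs();print(o["clock"],o["tcp_rot"].T@(o["tcp_pos"]-P0),o["force"])
p=np.load("doser.npy");A=o["tcp_rot"];P=o["tcp_pos"]
print(A.T@(doser(p,[-.0082,-.07,0])[0]-P))
print(proj(w,P+(A@np.array([[.0224,-.0164,.0667],[.0224,.0156,.0667],[.0294,-.021,.0217],[.0294,.021,.0217]]).T).T).round(1).tolist())
print(proj(w,doser(p,[[-.0347,-.0905,0],[-.0347,-.0495,0],[-.0317,-.087,-.003],[-.0317,-.052,-.003]])).round(1).tolist())
E
```

```text
clock: 7.65
tcp_pos: [0.5432, 0.2927, 0.154]
tcp_rot: [[0.774, 0.522, -0.359], [0.474, -0.853, -0.22], [-0.421, 0.0, -0.907]]
force: [0.2, -0.2, -1.7]
width: 0.487
7.7 [ 0.0648 -0.0008  0.0547] [ 0.0696 -0.1727 -1.0412]
[-0.0003  0.0006  0.0755]
[[293.2, 185.0], [339.8, 184.9], [278.5, 196.2], [355.6, 196.0]]
[[289.0, 176.3], [346.8, 176.2], [294.3, 179.3], [342.9, 179.2]]
```

View pics/w4.png

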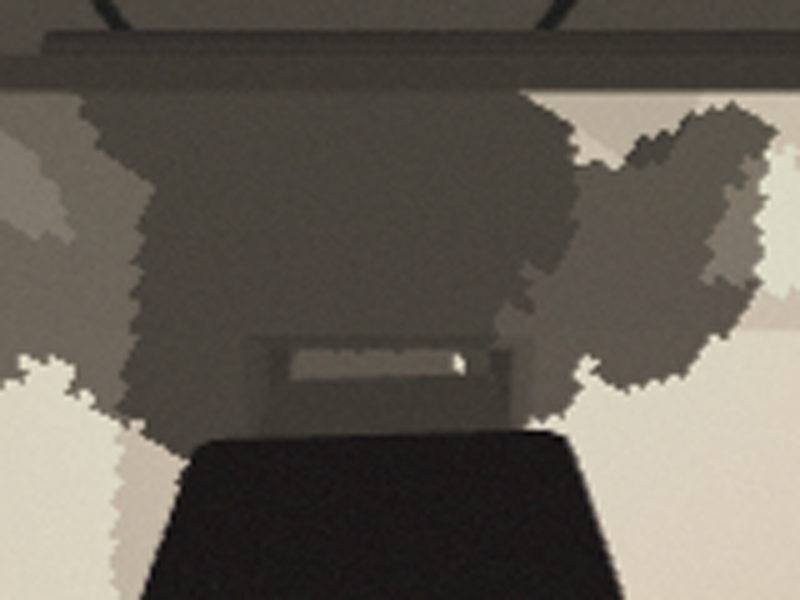

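The plug edge is at row 185.6, just short of the hole's near lip (177–180) and laterally centred to within 1 mm. It is yawed about 0.025 rad relative to the hole. Correcting that and entering.

```bash
python3 -m creep '[[1,-0.0007,0.0006,0,0,0,0.022],[1,-0.0007,0.0006,0.005,0,0,0.022],[1,-0.0007,0.0006,0.009,0,0,0.022],[1,-0.0007,0.0006,0.013,0,0,0.022],[1,-0.0007,0.0006,0.017,0,0,0.022],[1,-0.0007,0.0006,0.02,0,0,0.022],[1,-0.0007,0.0006,0.02,0,0,0.022]]' 60
python3 - <<'E'
from h import *
np.set_printoptions(precision=4,suppress=True)
o=env.get_obs();A=o["tcp_rot"];p=np.load("doser.npy");print(o["clock"],A.T@(doser(p,[-.0082,-.07,0])[0]-o["tcp_pos"]),"F tool",A.T@o["force"],A.T@o["moment"])
E
```

```text
clock: 8.57
tcp_pos: [0.5348, 0.2873, 0.1348]
tcp_rot: [[0.784, 0.506, -0.361], [0.455, -0.863, -0.221], [-0.423, 0.009, -0.906]]
force: [0.8, -0.3, -1.1]
width: 0.481
8.575 [0.0009 0.0003 0.054 ] F tool [0.9626 0.6283 0.7902] [0.0519 0.3071 0.0594]
```

```bash
python3 -m creep '[[1,0,0,0.005,0,0,0],[1,0,0,0.01,0,0,0],[1,0,0,0.015,0,0,0],[1,0,0,0.02,0,0,0],[1,0,0,0.024,0,0,0],[1,0,0,0.027,0,0,0],[1,0,0,0.027,0,0,0]]' 60
python3 - <<'E'
from h import *
np.set_printoptions(precision=4,suppress=True)
o=env.get_obs();A=o["tcp_rot"];p=np.load("doser.npy");print(o["clock"],A.T@(doser(p,[-.0082,-.07,0])[0]-o["tcp_pos"]),"F tool",A.T@o["force"],A.T@o["moment"])
E
```

```text
clock: 9.45
tcp_pos: [0.5252, 0.2814, 0.1104]
tcp_rot: [[0.784, 0.506, -0.361], [0.455, -0.863, -0.221], [-0.423, 0.009, -0.906]]
force: [0.8, -0.4, -1.4]
width: 0.487
9.45 [0.0009 0.0003 0.0271] F tool [1.021  0.7671 1.0878] [0.026  0.2841 0.0393]
```

```bash
python3 -m creep '[[1,0,0,0.002,0,0,0],[1,0,0,0.004,0,0,0],[1,0,0,0.005,0,0,0],[1,0,0,0.006,0,0,0],[1,0,0,0.007,0,0,0],[1,0,0,0.008,0,0,0],[1,0,0,0.008,0,0,0]]' 60
python3 - <<'E'
from h import *
np.set_printoptions(precision=4,suppress=True)
o=env.get_obs();A=o["tcp_rot"];p=np.load("doser.npy");print(o["clock"],A.T@(doser(p,[-.0082,-.07,0])[0]-o["tcp_pos"]),"F tool",A.T@o["force"],A.T@o["moment"])
E
```

```text
clock: 10.32
tcp_pos: [0.5241, 0.2806, 0.107]
tcp_rot: [[0.786, 0.506, -0.356], [0.456, -0.863, -0.219], [-0.417, 0.01, -0.909]]
force: [2.6, 2.4, 14.3]
width: 0.488
10.325 [0.0005 0.0002 0.0234] F tool [ -2.8658  -0.5876 -14.4501] [ 0.0573 -0.3285 -0.0881]
```

```bash
python3 -m creep '[[1,0,0,0.0015,0,0,0],[1,0,0,0.003,0,0,0],[1,0,0,0.003,0,0,0]]' 60
python3 - <<'E'
from h import *
np.set_printoptions(precision=4,suppress=True)
o=env.get_obs();A=o["tcp_rot"];p=np.load("doser.npy");print(o["clock"],A.T@(doser(p,[-.0082,-.07,0])[0]-o["tcp_pos"]),"F tool",A.T@o["force"],A.T@o["moment"])
E
```

```text
clock: 10.7
tcp_pos: [0.5241, 0.2807, 0.107]
tcp_rot: [[0.788, 0.506, -0.352], [0.457, -0.863, -0.217], [-0.414, 0.01, -0.91]]
force: [4.4, 5.2, 25.3]
width: 0.49
10.7 [0.0003 0.0002 0.0234] F tool [ -4.6193  -2.0299 -25.6772] [ 0.1936 -0.9081 -0.0469]
```

```bash
python3 -m creep '[[1,0,0,-0.006,0,0,0],[1,0,0,-0.006,0,0,0],[0,0,0,-0.006,0,0,0],[0,0,0,-0.006,0,0,0],[0,0,0,-0.006,0,0,0],[0,0,0,-0.006,0,0,0],[0,0,0,-0.05,0,0,0],[0,0,0,-0.1,0,0,0],[0,0,0.05,-0.14,0,0,0],[0,0,0.1,-0.14,0,0,0],[0,0,0.135,-0.12,0,0,0],[0,0,0.135,-0.12,0,0,0]]' 60
python3 - <<'E'
from h import *
np.set_printoptions(precision=4,suppress=True)
w=env.snapshot("wrist");save(w,"w5.png")
np.savez("w5",K=w["camera_matrix"],T=w["camera_from_world"])
o=env.get_obs();A=o["tcp_rot"];p=np.load("doser.npy");print(o["clock"],A.T@(doser(p,[-.0082,.065,0])[0]-o["tcp_pos"]),A.T@o["force"],o["joint_pos"],o["width"])
N=Rz(p[2])@FACE;B=doser(p,[-.0082,-.07,0])[0]
print("head pred shoulder/top",proj(w,np.array([B+N@[x,y,z] for z in (0,.065) for x,y in((-.029,-.021),(-.029,.021),(.029,.021),(.029,-.021))])).round(0).tolist())
print("dial ctr disc",proj(w,doser(p,[-.0082,.065,.011])))
for th in (0,.698,1.396):
  u=[-np.sin(th+0),0,0]
E
```

```text
clock: 12.2
tcp_pos: [0.6331, 0.1861, 0.209]
tcp_rot: [[0.785, 0.502, -0.364], [0.451, -0.865, -0.221], [-0.426, 0.009, -0.905]]
force: [-0.3, 0.1, -0.2]
width: 1.005
12.25 [ 0.0043 -0.0003  0.1352] [ 0.353  -0.409   0.0463] [ 0.2516  0.6716  0.9696 -0.1311  1.9193  1.2778] 1.0023646093358476
head pred shoulder/top [[137.0, 156.0], [184.0, 154.0], [194.0, 215.0], [150.0, 216.0], [86.0, 174.0], [147.0, 173.0], [162.0, 248.0], [107.0, 250.0]]
dial ctr disc [[314.6359 186.1621]]
```

View pics/w5.png

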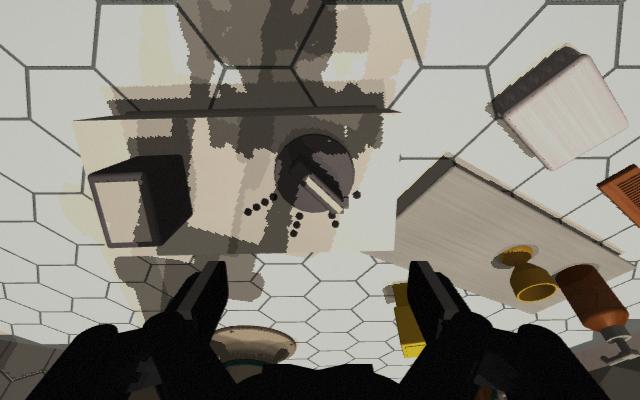

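The cartridge shoulder sits at the predicted home pixels: (182,153)/(192,213) against (184,154)/(194,215). The dial's nose, around (343,212), lies between the one-pip mark (357,195) and the two-pip mark (334,220). Measuring the angles.

```bash
python3 - <<'E'
from h import *
np.set_printoptions(precision=4,suppress=True)
p=np.load("doser.npy");z=np.load("w5.npz");s={"camera_matrix":z["K"],"camera_from_world":z["T"]}
im=cv2.imread("pics/w5.png")
c=im[125:235,235:365]
cv2.imwrite("pics/c5.png",cv2.resize(c,None,fx=5,fy=5,interpolation=cv2.INTER_CUBIC))
g=c.max(2);_,lab,st,cen=cv2.connectedComponentsWithStats((g<40).astype(np.uint8))
pip=[]
for i in range(1,len(st)):
    if 15<st[i,4]<90 : pip.append(cen[i]+[235,125]);print(pip[-1].round(1),st[i,4],hit(s,pip[-1],p))
E
```

```text
[273.1 196.6] 39 [ 0.0042  0.0263 -0.    ]
[264.4 201.5] 31 [ 0.0087  0.0179 -0.    ]
[255.7 206.6] 29 [ 0.0135  0.0094 -0.    ]
[247.5 211.5] 32 [0.0182 0.0013 0.    ]
[298.9 215.5] 27 [0.0236 0.0492 0.    ]
[331.  215.2] 18 [ 0.0241  0.0793 -0.    ]
[296.1 224.2] 25 [ 0.0324  0.0461 -0.    ]
[334.7 223.1] 24 [ 0.0322  0.0827 -0.    ]
[293.3 232.3] 23 [ 0.0408  0.043  -0.    ]
```

View pics/c5.png

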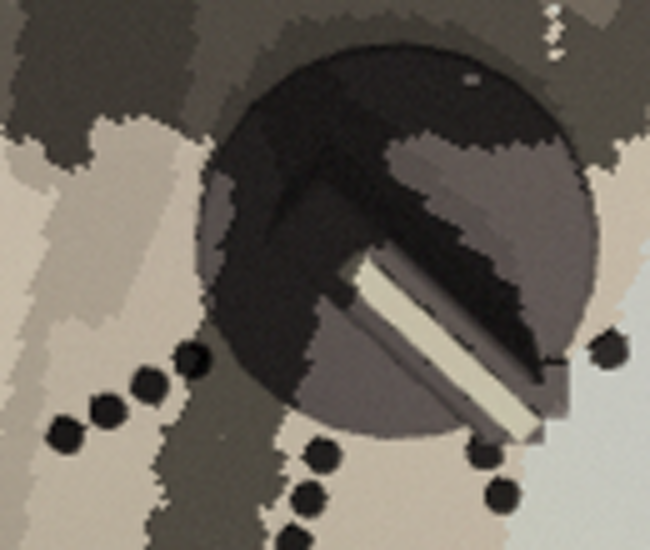

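```bash
python3 - <<'E'
from h import *
np.set_printoptions(precision=4,suppress=True)
p=np.load("doser.npy");z=np.load("w5.npz");s={"camera_matrix":z["K"],"camera_from_world":z["T"]}
C=np.array([-.0168,.0638])
a,b=[hit(s,u,p,.041)[:2]-C for u in ((307.4,178),(340,212))];d=(b-a)/np.linalg.norm(b-a)
phi=np.arctan2(d[1],d[0]);print(a,b,np.degrees(phi),"off axis",a@[-d[1],d[0]],"dial",np.radians(60)-phi)
q=hit(s,(356.6,195),p)[:2]-C;print("1pip",np.degrees(np.arctan2(q[1],q[0])))
N=Rz(p[2])@FACE
R=np.column_stack([-N[:,0],N[:,1],-N[:,2]])@Rz(-phi)
for h in (.07,.018):print(rows(doser(p,[*C,h])[0],R))
E
```

```text
[-0.0072 -0.0036] [0.0215 0.0213] 40.95086587207239 off axis 0.0019895746122319123 dial 0.3324701101863554
1pip 61.37214825435365
(array([ 0.0127, -0.0019,  0.0652]), array([-0.0027,  0.0012, -0.7385]))
(array([ 0.0128, -0.0018,  0.1172]), array([-0.0027,  0.0012, -0.7385]))
```

```bash
python3 -m creep '[[0.5,0.003,0,0.01,0,0,-0.15],[0.5,0.006,-0.001,0.02,0,0,-0.3],[0.5,0.009,-0.001,0.04,0,0,-0.45],[0.5,0.012,-0.002,0.055,0,0,-0.6],[0.5,0.0127,-0.002,0.065,0,0,-0.7385],[0.5,0.0127,-0.002,0.065,0,0,-0.7385],[0.5,0.0127,-0.002,0.065,0,0,-0.7385]]' 40
python3 - <<'E'
from h import *
np.set_printoptions(precision=4,suppress=True)
w=env.snapshot("wrist");save(w,"w6.png",(220,100,420,250),4)
p=np.load("doser.npy");N=Rz(p[2])@FACE;o=env.get_obs()
R=np.column_stack([-N[:,0],N[:,1],-N[:,2]])@Rz(-.715)
print(o["clock"],o["width"],rows(doser(p,[-.0168,.0638,.018])[0],R))
E
```

```text
clock: 13.12
tcp_pos: [0.6185, 0.1832, 0.1471]
tcp_rot: [[0.241, 0.902, -0.359], [0.917, -0.333, -0.221], [-0.319, -0.276, -0.907]]
force: [0.1, -0.5, -0.5]
width: 0.5
13.175 0.4987556361141406 (array([-0.0015,  0.0006,  0.0542]), array([ 0.0013, -0.0007,  0.0004]))
```

View pics/w6.png

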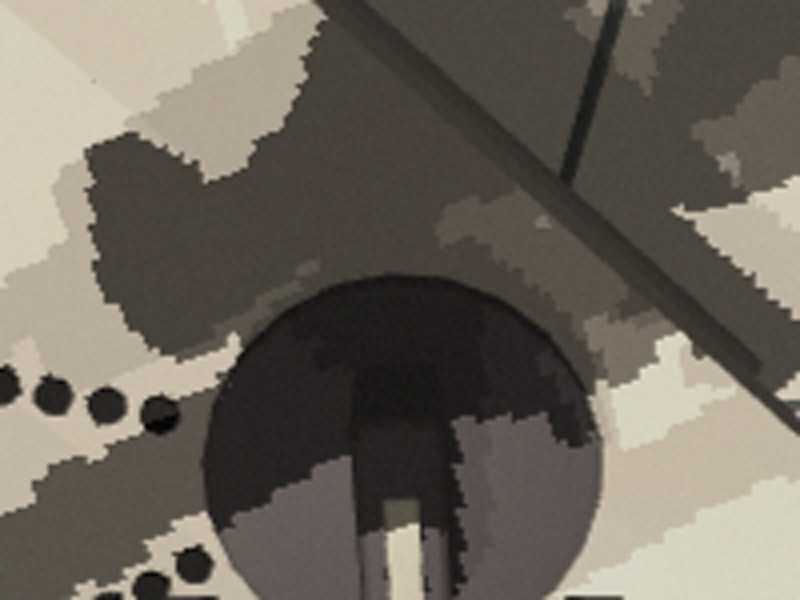

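The bar is vertical in the view, so it is aligned. Its centre is at column ~321 and the tool axis at ~317, so I shift y about 1.5 mm, then descend and grip.

```bash
python3 -m creep '[[0.5,-0.0015,0.0015,0.02,0,0,0],[0.5,-0.0015,0.0015,0.04,0,0,0],[0.5,-0.0015,0.0015,0.05,0,0,0],[0.5,-0.0015,0.0015,0.053,0,0,0],[0.5,-0.0015,0.0015,0.053,0,0,0],[1,-0.0015,0.0015,0.053,0,0,0],[1,-0.0015,0.0015,0.053,0,0,0],[1,-0.0015,0.0015,0.053,0,0,0],[1,-0.0015,0.0015,0.053,0,0,0],[1,-0.0015,0.0015,0.053,0,0,0]]' 40
python3 - <<'E'
from h import *
np.set_printoptions(precision=4,suppress=True)
p=np.load("doser.npy");N=Rz(p[2])@FACE;o=env.get_obs();A=o["tcp_rot"];Q=N.T@A
print(o["clock"],o["width"],A.T@o["force"],A.T@o["moment"],"pos face",N.T@(o["tcp_pos"]-doser(p,[0,0,0])[0]),"phi",np.degrees(np.arctan2(-Q[1,0],-Q[0,0])))
E
```

```text
clock: 14.42
tcp_pos: [0.6006, 0.1689, 0.099]
tcp_rot: [[0.24, 0.902, -0.359], [0.917, -0.332, -0.221], [-0.318, -0.277, -0.907]]
force: [1.9, 1.4, 5.4]
width: 0.158
14.425 0.15759337885431007 [ 0.0019 -0.2474 -5.8613] [0.0699 0.0875 0.0007] pos face [-0.0172  0.065   0.0191] phi 41.040945000515315
```

```bash
python3 -m creep '[[1,0,0,-0.001,0,0,0.12],[1,0,0,-0.001,0,0,0.25],[1,0,0,-0.001,0,0,0.38],[1,0,0,-0.001,0,0,0.51],[1,0,0,-0.001,0,0,0.64],[1,0,0,-0.001,0,0,0.77],[1,0,0,-0.001,0,0,0.9],[1,0,0,-0.001,0,0,1.0],[1,0,0,-0.001,0,0,1.065],[1,0,0,-0.001,0,0,1.065],[1,0,0,-0.001,0,0,1.065]]' 40
python3 - <<'E'
from h import *
np.set_printoptions(precision=4,suppress=True)
p=np.load("doser.npy");N=Rz(p[2])@FACE;o=env.get_obs();A=o["tcp_rot"];Q=N.T@A
print(o["clock"],o["width"],A.T@o["force"],A.T@o["moment"],"pos face",N.T@(o["tcp_pos"]-doser(p,[0,0,0])[0]),"phi",np.degrees(np.arctan2(-Q[1,0],-Q[0,0])),o["joint_pos"])
E
```

```text
clock: 15.8
tcp_pos: [0.6002, 0.1694, 0.0991]
tcp_rot: [[0.904, 0.228, -0.361], [0.155, -0.963, -0.22], [-0.398, 0.143, -0.906]]
force: [-1.1, 2.9, 2.5]
width: 0.156
15.8 0.15642332053049132 [-1.524  -2.6785 -2.5465] [ 0.5004 -0.0076  0.0102] pos face [-0.017   0.0644  0.0191] phi -19.90969388300616 [ 0.2388  0.6759  1.2383 -0.1291  1.6453  1.6249]
```

Release, back out along the axis, and check both parts.

```bash
python3 -m creep '[[0.6,0,0,0,0,0,0],[0.6,0,0,0,0,0,0],[0.6,0,0,0,0,0,0],[0.6,0,0,-0.03,0,0,0],[0.6,0,0,-0.07,0,0,0],[0.6,0,0,-0.12,0,0,-0.15],[0.6,-0.02,0,-0.15,0,0,-0.3],[0.6,-0.03,0,-0.15,0,0,-0.35],[0.6,-0.03,0,-0.15,0,0,-0.35]]'
python3 - <<'E'
from h import *
np.set_printoptions(precision=4,suppress=True)
w=env.snapshot("wrist");a=env.snapshot("scene");b=env.snapshot("top")
save(w,"w7.png");np.savez("w7",K=w["camera_matrix"],T=w["camera_from_world"])
im=np.zeros((600,800,3),np.uint8)
im[:400,:640]=w["img"][...,::-1]
im[400:600,:250]=cv2.resize(a["img"][150:250,340:465,::-1],(250,200))
im[400:600,260:535]=cv2.resize(a["img"][150:250,160:315,::-1],(275,200))
im[400:600,540:800]=cv2.resize(b["img"][150:290,150:330,::-1],(260,200))
cv2.imwrite("pics/f7.png",im);print(env.get_obs()["clock"],env.get_obs()["force"])
E
```

```text
clock: 16.92
tcp_pos: [0.6274, 0.1973, 0.248]
tcp_rot: [[0.773, 0.524, -0.359], [0.475, -0.852, -0.221], [-0.421, 0.0, -0.907]]
force: [0.3, -0.2, -0.5]
width: 0.402
17.075 [-0.7971  0.2736 -0.0026]
```

View pics/f7.png

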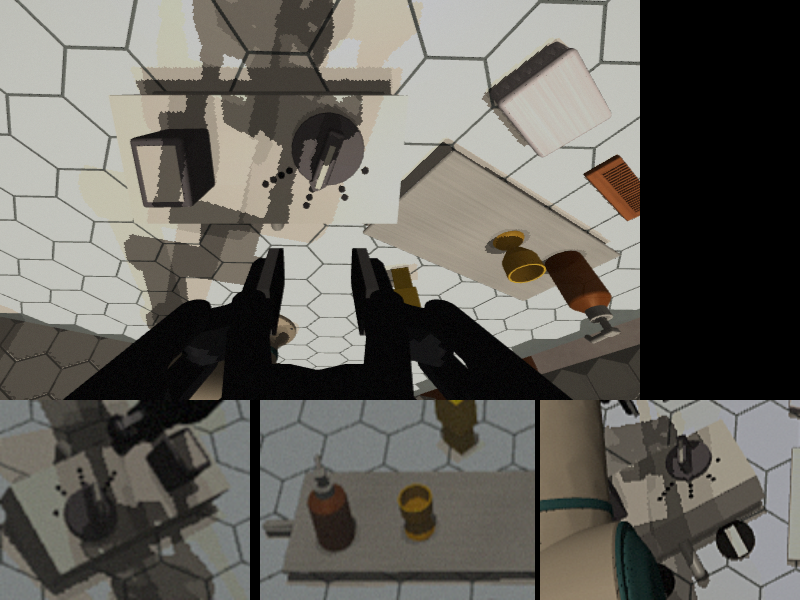

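The nose now points at the three-pip row (311,188)–(306,206). The cartridge is seated and the bystanders are standing. I'll put a number on the dial angle.

```bash
python3 - <<'E'
from h import *
np.set_printoptions(precision=4,suppress=True)
p=np.load("doser.npy");z=np.load("w7.npz");s={"camera_matrix":z["K"],"camera_from_world":z["T"]}
im=cv2.imread("pics/w7.png");g=im.max(2)
_,lab,st,cen=cv2.connectedComponentsWithStats((g[160:225,255:375]<45).astype(np.uint8))
for i in range(1,len(st)):
    if 8<st[i,4]<60:print((cen[i]+[255,160]).round(1),st[i,4],hit(s,cen[i]+[255,160],p)[:2])
cv2.imwrite("pics/c7.png",cv2.resize(im[100:215,255:375],None,fx=5,fy=5,interpolation=cv2.INTER_CUBIC))
E
```

```text
[296.4 162.6] 30 [-0.0038  0.0341]
[288.9 170.3] 39 [0.0041 0.0264]
[364.4 170.2] 13 [0.004  0.1026]
[280.9 174.8] 40 [0.0088 0.0181]
[273.4 179.3] 30 [0.0135 0.0102]
[265.  183.5] 26 [0.018  0.0014]
[310.2 189. ] 9 [0.0239 0.0477]
[340.7 188.4] 17 [0.0233 0.0791]
[308.7 196.5] 21 [0.0321 0.046 ]
[305.9 204.8] 23 [0.0412 0.043 ]
```

```bash
python3 - <<'E'
from h import *
np.set_printoptions(precision=4,suppress=True)
p=np.load("doser.npy");z=np.load("w7.npz");s={"camera_matrix":z["K"],"camera_from_world":z["T"]}
g=cv2.imread("pics/w7.png").max(2).astype(int)
for r in range(132,194,3):print(r,g[r,304:346:2])
C=np.array([-.0168,.0638])
for ang in (-14,-20,-26):
    d=np.radians(ang);print(ang,proj(s,doser(p,[[C[0]+l*np.cos(d),C[1]+l*np.sin(d),.041] for l in (0,.01,.02,.03)])).round(1).tolist())
E
```

```text
132 [35 34 35 32 33 30 34 32 23 28 25 26 27 40 44 38 26 19 25 23 36]
135 [32 33 35 31 33 35 34 24 27 23 23 22 24 43 35 47 44 46 39 38 32]
138 [31 32 32 38 34 33 23 23 28 28 20 20 31 33 33 34 35 46 40 38 30]
141 [88 90 91 90 93 89 74 23 27 23 18 27 34 32 34 34 33 34 36 40 95]
144 [89 91 90 90 90 86 76 25 28 26 23 28 33 35 32 32 33 33 33 81 96]
147 [92 92 90 93 92 82 24 28 24 20 26 33 36 78 77 75 35 32 46 95 94]
150 [92 93 91 93 89 84 25 26 25 20 32 35 50 78 79 71 33 42 95 96 96]
153 [93 92 92 89 81 74 28 26 19 29 33 35 78 79 75 35 33 50 96 98 96]
156 [91 94 93 83 75 28 27 20 25 35 31 59 76 78 56 35 36 97 96 97 96]
159 [94 93 89 73 23 23 28 21 50 35 41 78 77 74 35 37 67 94 96 95 95]
162 [89 93 94 81 28 26 19 28 79 91 67 76 80 43 92 70 96 95 95 98 94]
165 [ 91  90  92  32  27  28  22  61  91  74 181  91 178  94  89  82  94  95
  95  92  96]
168 [ 92  93  93  81  24  18  34  80  91 168 194 193 110  92  75  95  95  94
  94  98  96]
171 [ 91  90  93  92  23  22  66  92 121 197 196 183  90  82  82  95  97  97
  95  94  95]
174 [ 94  94  93  92  34  35  84  84 196 196 196  94  91  70  96  97  96  97
  97  94  97]
177 [179  88  92  90  23  70  92 111 197 195 144  92  75  94  95  96  95  93
  95  99  97]
180 [190 189 177  61  34  95 127 195 194 188  94  91  68  96  95  95  97  95
  95  96  94]
183 [188 190 184  96  93  91 144 194 195 158 126  74  95  95  98  98  96 141
 195 193 198]
186 [189 191 192  48  95  93 195 194 186  96  97 161 193 193 191 193 191 177
  52  35 153]
189 [192 191 161  36  69  97  93 129  99 193 192 193 192 191 192 193 193 144
  38  40  78]
192 [190 189 190 184  88 190 191 191 191 192 190 192 193 192 193 193 193 192
 147 129 194]
-14 [[327.5, 158.1], [324.6, 169.0], [321.8, 179.7], [319.0, 190.1]]
-20 [[327.5, 158.1], [323.4, 168.7], [319.5, 179.0], [315.7, 189.2]]
-26 [[327.5, 158.1], [322.3, 168.2], [317.4, 178.1], [312.5, 187.9]]
```

```bash
python3 -c "
from plant import env
print(env.finish_job(), env.get_obs()['clock'])"
```

```text
the job is handed in; nothing more can be done
the job is handed in; nothing more can be done
```

The grey cartridge is plugged into the doser's socket with its shoulder down on the face, and after that the dial was turned to the three-pip mark. I handed the job in at about 17 s, with the gripper clear of everything.

- **Cartridge:** It slid in without side force and met a firm stop at 25 N. That stop came 1.7 mm above the computed home depth, which I put down to the error in my estimate of the face height. Seen from the wrist camera, the shoulder lay on the face within about 2 px of the home position.
- **Dial:** The white line on the bar measured about −20.7° against −20° for the three-pip row, so it is within 1°.
- **Bystanders:** The last pictures show the bottle, egg cup, tin and comb still standing as before, and the yellow look-alike was never touched. I checked these by eye only.
- **Not checked:** One last enlarged view of the dial was refused because the picture limit was reached, so that angle comes from pixel values alone.

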